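# Load an open tray of caps into a sprung dock

### The job

Carry the open tray of bottle caps over and load it into the cradle on the loading dock the way a battery goes into its holder: tongue under the bridge and pushed against the sprung bar to the stop (feel for it, as the cradle may be clamped a little forward or back on its plate), then the plain end lowered behind the front lip so that the tray lies flat, held by the springs. Keep the tray close to level all the way, tipping it only by the few degrees that loading needs (never as much as 20 degrees), with all six caps still in it at the end. Leave the bottles and the jar standing where they are.

Things in the scene. Friction and masses are not known exactly. Their poses are not given: they have to be found in the camera images.
- tray: Open white plastic tray with six loose caps in it. Tub 120 long (x) x 58 wide (y) x 20 mm high, walls and floor 3 mm; origin at the centre of its underside, z up. A tongue sticks out of its +x end; the plain end is at x = -60 mm. From the middle of each long wall an upright ear rises. About 0.2 kg with the caps, varies.
- tray_grip (a point): Point midway between the tray's two ears, 30 mm above the tray's underside. Each ear is 34 mm along x, 3 mm thick, flush with the long wall's outside, its top 45 mm above the underside: grip the tray across both ears, 58 mm apart outside.
- tray_tip (a point): Middle of the lower edge of the tray's tongue tip, at x = +82 mm, z = 0 in the tray's frame. The flat tongue is 40 mm wide, 6 mm thick, level with the underside and sticks out 22 mm beyond the tub.
- dock: Grey fixed base plate of the loading dock, 262 x 120 x 10 mm, top 10 mm above the bench; x points from the cradle's front lip to its springs, z up; origin on the bench under the middle of the tray's place when the cradle is at mid slot. The metal cradle on it is clamped up to 8 mm to either side of mid slot along x; where is not measured: see or feel it. It does not move.
- dock_seat (a point): On the plate's top (the cradle has no floor of its own), x = -3, y = 0, z = 10 mm in the dock's frame: where the seated tray's origin comes with the cradle at mid slot; add the cradle's shift. The seated tray lies flat, axes along the dock's. Cradle side rails: 6 mm high above the plate, inner faces at y = +-32, outer +-47 mm, joining lip and housing.
- dock_lip (a point): Middle of the top inner edge of the cradle's front lip at mid slot: x = -63 mm, 12 mm above the plate; add the cradle's shift. The lip is 8 mm thick (to x = -71) and 94 mm wide. The tray's plain end goes down behind it and is pressed against it by the springs.
- dock_bridge (a point): Middle of the lower front edge of the cradle's bridge at mid slot: x = 68 mm, 10 mm above the plate; add the shift. Bridge 10 mm long in x, 5 thick, 64 free between its feet. The tongue goes under it; to clear the lip meanwhile the tray must be tilted, plain end up, by 5 to 12 degrees. Behind, the spring housing: 98 to 138 mm, 36 high.
- bar (a point): Middle of the front face of the sprung bar at rest at mid slot: x = 73 mm, 5.5 mm above the plate; add the shift; the point does not follow the bar. Bar 46 mm wide, 8 high. Pushes back with 5 N at rest, 12 N at its hard stop after 12 mm. Seated, the tray holds it 6 mm back; the plain end gets past the lip only with 6 to 12 mm, so push to the firm stop.
- cap0: Loose plastic bottle cap lying in the tray, 22 mm across, 12 mm high, 12 g; origin at the centre of its underside.
- cap1: Loose plastic bottle cap lying in the tray, 22 mm across, 12 mm high, 12 g; origin at the centre of its underside.
- cap2: Loose plastic bottle cap lying in the tray, 22 mm across, 12 mm high, 12 g; origin at the centre of its underside.
- cap3: Loose plastic bottle cap lying in the tray, 22 mm across, 12 mm high, 12 g; origin at the centre of its underside.
- cap4: Loose plastic bottle cap lying in the tray, 22 mm across, 12 mm high, 12 g; origin at the centre of its underside.
- cap5: Loose plastic bottle cap lying in the tray, 22 mm across, 12 mm high, 12 g; origin at the centre of its underside.
- vial: Small closed vial, 26 mm across, 60 mm high, standing between tray and dock; origin at the centre of its underside. Not part of the job: leave it where it stands.
- sample_bottle: Closed sample bottle, 36 mm across, 75 mm high, standing between tray and dock; origin at the centre of its underside. Not part of the job: leave it where it stands.
- jar: Squat closed jar, 44 mm across, 55 mm high, standing between tray and dock; origin at the centre of its underside. Not part of the job: leave it where it stands.

How it is judged:
By the outcome, as a careful person would: the job done as asked, in the order asked, and still so for the second after the job is handed in, with the robot touching nothing.
It also fails if it takes over 61 s, if anything falls off the work surface, if the arm or the gripper's body presses on something with over 40 N, if the wrist force passes 120 N, or if a joint passes its speed limit or range.

### The arm

A 6-joint arm with a two-finger parallel gripper is mounted at the origin on the work surface. World frame = base frame: x ahead of the robot, y to its left, z up, the work surface at z = 0. Lengths are in m, angles in rad, forces in N, time in s.
With the tool pointing down it reaches from about 0.35 to 1 m from the base axis. Payload 7.1 kg.
Tool frame: the origin (TCP) lies between the finger pads; the fingertips stand 22 mm ahead of it and the grasp point (between the pads) lies 3 mm ahead of it; x points along the fingers, y is the direction in which the jaws open and shut, and the axes are right-handed (so a half turn about x gives the same grasp; the last joint's range is limited). The gripper opens to 85 mm and grips with 20 to 120 N. Pads are 22 mm wide; open, the fingers measure 114 mm over their backs; the gripper's body (76 mm by 85 mm) begins 54 mm behind the grasp point. The pads swing forward as they close: fully open they stand 13 mm farther back than shut.
Start: joints at [-1.306, 0.423, 1.63, -0, 1.089, -0.019], TCP at [0.175, -0.6, 0.253] pointing down, gripper open.
Joint ranges: [-3, 3], [-0.9, 2.11], [0.09, 2.58], [-1.31, 4.45], [0.11, 2.69], [-2.54, 2.54]. Speed limits (rad/s): [2.39, 2.39, 3.01, 3.14, 3.14, 3.14].

### API

Orientations are given as a rotation vector (axis times angle).
In Python, from rig import manip gives the robot as it stands. The module is installed in compiled form; this text tells all that it offers. Calls block until the motion is done:
- manip.move_to(position, orientation): joint-space move of the TCP to a pose.
- manip.servo_line(position, orientation=None, rate=0.15): straight line of the TCP; orientation=None keeps the orientation; rate is the mean speed in m/s.
- manip.set_joints(angles): joint-space move.
- manip.command_gripper(opening, f_grip=None): finger opening in m; f_grip is the grip in N (None keeps the last); returns when the fingers have stopped.
- manip.hold(seconds).
- manip.solve_ik(position, orientation): joint angles nearest the present ones, or None.
- manip.camera(name): name is "scene" or "top" or "wrist"; returns a dict with "image" (420x560x3 uint8, red, green, blue), "fx", "fy", "cx", "cy" (pixels), "cam_to_world" (4x4, takes a point from camera to world coordinates); the wrist camera has in their place "mount" (4x4, takes a point from camera to tool coordinates, whose origin is the TCP and whose axes are the tool frame's). Camera axes: x right, y down, z forward; pixel columns grow to the right and rows downward; lengths in m; the calibration is good to about 2 mm. A picture is of the moment at which its call begins: read the wrist's pose just before it. There is no depth.
A pose or a line that the arm cannot do raises manip.IKError and nothing moves.
- manip.sign_off(): hands the job in, once; it reports no verdict.
Readings, each from a call of its own:
- manip.get_time(): time.
- manip.get_joint_positions(): joint angles.
- manip.get_joint_vel(): joint speeds.
- manip.get_tau(): joint torques, N m.
- manip.get_position(): TCP position.
- manip.get_ee_rot(): TCP orientation.
- manip.get_contact_force(): force on the tool from outside, world axes, zero at the start.
- manip.get_torque(): the same for the moment, N m.
- manip.get_width(): finger opening in m.
Only numpy, scipy, OpenCV 4.12 (cv2) and the standard library are available. Lean on these libraries where they do the work, as an engineer would, in place of code of your own. Each camera call takes 0.05 s, during which the arm holds its last target. There are 200 camera calls.

## Working session

There is one attempt and no reset: what is moved stays moved. The work goes in short steps, each a Python script; the robot and the scene stay as the last script left them, time stands still between calls to the robot, and variables do not carry over. Pictures are saved under pics/ and viewed, about 8 in all and at most 12, crops included, and the job is handed in when it is done.

```bash
mkdir -p pics
cat > h.py <<'E'
import numpy as np, cv2
from scipy.spatial.transform import Rotation as R
from rig import manip
def snap(name,fn):
    p=np.array(manip.get_position()); o=np.array(manip.get_ee_rot())
    c=manip.camera(name)
    cv2.imwrite(f'pics/{fn}.png',c['image'][:,:,::-1])
    if 'cam_to_world' in c: T=np.array(c['cam_to_world'])
    else:
        W=np.eye(4); W[:3,:3]=R.from_rotvec(o).as_matrix(); W[:3,3]=p; T=W@np.array(c['mount'])
    np.savez(f'pics/{fn}.npz',T=T,k=[c['fx'],c['fy'],c['cx'],c['cy']],im=c['image'])
    return c['image'],T
def cast(fn,uv,z):
    d=np.load(f'pics/{fn}.npz'); fx,fy,cx,cy=d['k']; T=d['T']
    uv=np.atleast_2d(uv).astype(float)
    r=np.c_[(uv[:,0]-cx)/fx,(uv[:,1]-cy)/fy,np.ones(len(uv))]@T[:3,:3].T
    s=(z-T[2,3])/r[:,2]
    return T[:3,3]+r*s[:,None]
E
python3 - <<'E'
from h import *
for n in('scene','top'):
    im,T=snap(n,n+'0'); print(n,T.round(3).tolist(),np.load(f'pics/{n}0.npz')['k'])
print(manip.get_time(),manip.get_ee_rot())
E
```

```text
scene [[0.495, 0.463, -0.735, 1.367], [0.869, -0.254, 0.425, -0.435], [0.01, -0.849, -0.528, 0.627], [0.0, 0.0, 0.0, 1.0]] [508.27544881 508.27544881 282.5551744  203.31944151]
top [[0.024, -0.989, 0.147, 0.497], [-1.0, -0.025, -0.001, 0.011], [0.005, -0.147, -0.989, 0.843], [0.0, 0.0, 0.0, 1.0]] [459.31239197 459.31239197 271.71126245 215.24668294]
0.1 [ 2.06964789  0.29714944 -2.07000841]
```

View pics/top0.png

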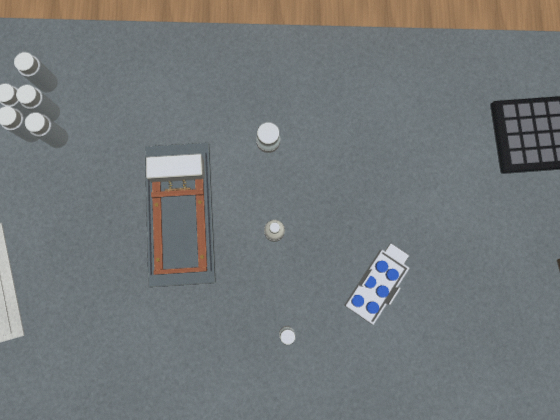

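View pics/scene0.png

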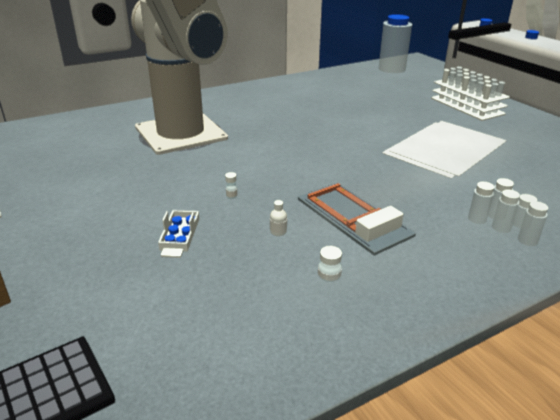

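The top view shows the tray near pixel (378,285) with its tongue at (397,255). The orange cradle spans (152–206, 180–274) with the housing at the top, near (174,166). The vial is at (288,337), the bottle at (275,230) and the jar at (268,135). The scene view agrees. Next I'll measure coarsely from the top view.

Run:
```python
from h import *
d=np.load('pics/top0.npz'); im=d['im']; hsv=cv2.cvtColor(im,cv2.COLOR_RGB2HSV)
W=((hsv[...,1]<40)&(hsv[...,2]>150)).astype(np.uint8)
B=((hsv[...,0]>105)&(hsv[...,0]<130)&(hsv[...,1]>150)).astype(np.uint8)
O=((hsv[...,0]<14)&(hsv[...,1]>120)&(hsv[...,2]>60)).astype(np.uint8)
O[:100]=0;O[:,:120]=0;O[:,250:]=0
sub=np.zeros_like(W); sub[235:330,335:420]=1
m=cv2.morphologyEx((W|B)*sub,cv2.MORPH_CLOSE,np.ones((7,7)))
def rect(m,z,fn='top0'):
    c=max(cv2.findContours(m,0,2)[0],key=cv2.contourArea); b=cv2.boxPoints(cv2.minAreaRect(c)); P=cast(fn,b,z)[:,:2]
    print(b.round(1).tolist(),P.round(4).tolist(),np.linalg.norm(np.diff(P[:3],axis=0),axis=1).round(4),P.mean(0).round(4)); return P
print('tray');rect(m,0.02)
print('cradle');rect(cv2.morphologyEx(O,2,np.ones((3,3))) if 0 else O,0.018)
H=W.copy();H[:,:130]=0;H[:,215:]=0;H[:145]=0;H[190:]=0
print('housing');rect(H,0.046)
for n,(u,v),z in(('vial',(288,336),.06),('bottle',(275,228),.075),('jar',(268,133),.055)): print(n,cast('top0',(u,v),z).round(3))
print(np.array(manip.camera('wrist')['mount']).round(4).tolist(), R.from_rotvec(manip.get_ee_rot()).as_matrix().round(3).tolist())
cv2.imwrite('pics/z.png',np.hstack([cv2.resize(im[235:330,340:420],None,fx=5,fy=5,interpolation=2),cv2.resize(im[140:290,140:220],None,fx=4,fy=4,interpolation=2)[:475]])[:,:,::-1])
```

```text
tray
[[344.70001220703125, 306.0], [387.20001220703125, 240.60000610351562], [418.20001220703125, 260.70001220703125], [375.70001220703125, 326.1000061035156]] [[0.4606, -0.1221], [0.5781, -0.1984], [0.5434, -0.2535], [0.4273, -0.1765]] [0.1401 0.0651] [ 0.5024 -0.1876]
cradle
[[150.1999969482422, 181.89999389648438], [202.5, 179.6999969482422], [206.3000030517578, 271.20001220703125], [154.10000610351562, 273.3999938964844]] [[0.6755, 0.2346], [0.682, 0.1391], [0.5156, 0.1245], [0.5094, 0.2173]] [0.0958 0.1671] [0.5956 0.1789]
housing
[[144.89999389648438, 156.89999389648438], [200.60000610351562, 153.60000610351562], [201.8000030517578, 174.6999969482422], [146.10000610351562, 177.89999389648438]] [[0.7148, 0.2395], [0.7234, 0.1404], [0.6849, 0.1364], [0.6765, 0.2348]] [0.0995 0.0387] [0.6999 0.1878]
vial [[ 0.411 -0.021  0.06 ]]
bottle [[0.589 0.004 0.075]]
jar [[0.762 0.021 0.055]]
[[0.0007, -0.3018, 0.9534, -0.1205], [1.0, -0.0012, -0.0011, 0.0009], [0.0014, 0.9534, 0.3018, -0.076], [0.0, 0.0, 0.0, 1.0]] [[-0.0, 0.28, -0.96], [0.001, -0.96, -0.28], [-1.0, -0.001, -0.0]]
```

```bash
cat >> h.py <<'E'
def ori(yaw,tilt=0):
    # tool for tray heading yaw; tool z=-trayX, tool x down; tilt>0: plain end up (tray x dips)
    X=R.from_euler('z',yaw).as_matrix()@R.from_euler('y',tilt).as_matrix()
    return R.from_matrix(np.c_[-X[:,2],-X[:,1],-X[:,0]])
E
python3 - <<'E'
from h import *
yt=np.arctan2(-.0763,.1175); yd=np.radians(5.9)
for p,y in(((.635,.185,.2),yd),((.6,.18,.06),yd),((.49,-.18,.2),yt),((.49,-.18,.03),yt)):
    q=manip.solve_ik(p,ori(y).as_rotvec()); print(None if q is None else np.round(q,2))
t0=manip.get_time()
manip.move_to([.635,.185,.2],ori(yd).as_rotvec()); print(manip.get_time()-t0)
snap('wrist','wd')
manip.move_to([.515,-.195,.17],ori(yt).as_rotvec()); print(manip.get_time()-t0)
snap('wrist','wt'); print(manip.get_position(),manip.get_contact_force())
cv2.imwrite('pics/w2.png',cv2.resize(np.vstack([np.load('pics/wd.npz')['im'],np.load('pics/wt.npz')['im']]),(400,600),interpolation=3)[:,:,::-1])
E
```

```text
[ 0.27  0.53  1.58 -0.    1.03  1.73]
[ 0.27  0.68  1.72 -0.    0.74  1.74]
[-0.37  0.35  1.9  -0.    0.9   1.77]
[-0.37  0.64  1.96 -0.    0.55  1.77]
3.1917
4.725
[ 0.51575119 -0.1942639   0.17015892] [-0.59567851  0.03792504  0.47712958]
```

View pics/wd.png

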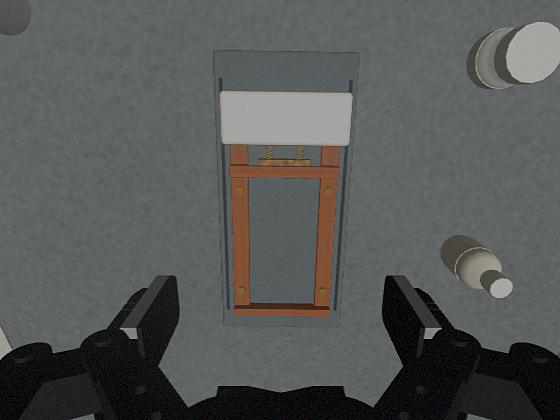

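View pics/wt.png

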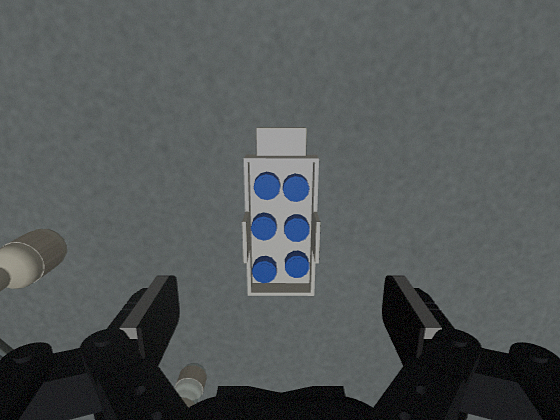

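Both wrist views are clear. Tray view: tongue corners at (257,128) and (305,128), tub rim from (244–319,158) to (248–314,295), six caps inside. Dock view: lip around row 309, bridge rows 165–178, sprung bar around row 161, plate edges at rows 51 and 325. I'll fit the edges from these.

```bash
cat > m.py <<'E'
from h import *
def edge(fn,ax,lo,hi,a,b,sgn,z,ch=None):
    """edge points: scan along ax ('r' rows lo..hi) for each line a..b; strongest gradient of sign sgn; cast to z"""
    im=np.load(f'pics/{fn}.npz')['im'].astype(np.float32); g=im.mean(2) if ch is None else im[...,ch]
    g=cv2.GaussianBlur(g,(0,0),1.0)
    if ax=='c': g=g.T
    uv=[]
    for k in range(a,b,2):
        d=np.diff(g[lo:hi,k])*sgn; i=int(np.clip(d.argmax(),1,len(d)-2))
        y0,y1,y2=d[i-1:i+2]; s=.5*(y0-y2)/(y0-2*y1+y2+1e-9)
        p=lo+i+.5+np.clip(s,-1,1); uv.append((k,p) if ax=='r' else (p,k))
    uv=np.array(uv); P=cast(fn,uv,z)[:,:2]
    vx,vy,x,y=cv2.fitLine(P.astype(np.float32),cv2.DIST_HUBER,0,1e-4,1e-5).ravel()
    r=np.abs((P-[x,y])@[-vy,vx]); 
    return np.array([x,y]),np.array([vx,vy]),np.median(uv,0),np.median(r)
def run(specs):
    L={}
    for n,s in specs.items():
        c,v,uv,r=edge(*s); a=np.degrees(np.arctan2(v[1],v[0]))%180; L[n]=(c,a)
        print(n,'px',uv.round(1),'pt',c.round(4),'dir',round(a,2),'res',round(r*1e3,2))
    return L
E
python3 - <<'E'
from m import *
T=run({'tongue':('wt','r',120,140,262,302,1,.006),'tub+':('wt','r',152,163,250,314,1,.02),'tub-':('wt','r',288,302,254,310,-1,.02),
 'L':('wt','c',236,250,165,210,1,.02),'Rt':('wt','c',312,328,165,210,-1,.02),'tL':('wt','c',250,264,132,150,1,.006),'tR':('wt','c',298,314,132,150,-1,.006)})
D=run({'plateN':('wd','r',42,62,230,345,1,.01),'plateF':('wd','r',318,334,240,325,1,.01),
 'housF':('wd','r',135,155,230,345,-1,.046),'housB':('wd','r',85,102,230,345,1,.046),
 'bridgeB':('wd','r',155,171,240,256,1,.025,0),'bridgeF':('wd','r',172,186,252,315,-1,.025,0),
 'lipIn':('wd','r',305,313,245,322,1,.022,0),'lipOut':('wd','r',311,322,245,322,-1,.022,0),'lipBase':('wd','r',296,306,255,312,1,.01,0),
 'railLo':('wd','c',226,242,200,290,1,.016,0),'railRo':('wd','c',325,345,200,290,-1,.016,0),
 'railLi':('wd','c',240,256,200,290,-1,.016,0),'railRi':('wd','c',310,326,200,290,1,.016,0),
 'barF':('wd','r',161,169,262,308,-1,.018)})
E
```

```text
tongue px [281.  127.6] pt [ 0.5627 -0.2254] dir 56.96 res 0.0
tub+ px [281. 158.] pt [ 0.5439 -0.2144] dir 56.69 res 0.06
tub- px [281.  295.4] pt [ 0.4427 -0.1499] dir 57.01 res 0.01
L px [244. 187.] pt [ 0.5403 -0.1777] dir 146.83 res 0.03
Rt px [317.3 187. ] pt [ 0.5086 -0.2261] dir 149.13 res 0.35
tL px [256.4 140. ] pt [ 0.5645 -0.2049] dir 146.97 res 0.03
tR px [305.5 140. ] pt [ 0.5432 -0.2377] dir 146.56 res 0.01
plateN px [287.   52.7] pt [0.7469 0.2022] dir 94.77 res 0.11
plateF px [282.  326.8] pt [0.4892 0.1669] dir 95.32 res 0.18
housF px [287.  144.3] pt [0.6788 0.1874] dir 94.77 res 0.05
housB px [287.   91.6] pt [0.7175 0.1867] dir 94.9 res 0.03
bridgeB px [247.  165.7] pt [0.6555 0.2137] dir 95.13 res 0.04
bridgeF px [283.  177.4] pt [0.6483 0.1867] dir 95.27 res 0.07
lipIn px [283.  308.6] pt [0.5181 0.1711] dir 94.74 res 0.1
lipOut px [283.  315.6] pt [0.5101 0.174 ] dir 95.23 res 0.05
lipBase px [283.  298.5] pt [0.5233 0.1585] dir 95.54 res 0.88
railLo px [232.5 244. ] pt [0.57   0.2217] dir 4.95 res 0.19
railRo px [332.4 244. ] pt [0.5918 0.1299] dir 4.93 res 0.14
railLi px [248.2 244. ] pt [0.5737 0.2076] dir 4.88 res 0.11
railRi px [317.3 244. ] pt [0.5863 0.1437] dir 5.0 res 0.1
barF px [284.  164.8] pt [0.6583 0.1816] dir 94.97 res 0.16
```

```bash
cat >> h.py <<'E'
YT,YD=np.radians(-33.1),np.radians(5.0)
TR=np.array([.4934,-.1819]); 
GZ=.036                       # TCP height above tray underside when held
DX=np.array([np.cos(YD),np.sin(YD)]); DN=np.array([-DX[1],DX[0]])
C0=.594*DX+.1245*DN          # cradle origin (shift included)
def tcp(tipx,tipz,tilt,tip=(.082,0.),y=0.):
    """TCP pose for tongue tip at cradle x=tipx, height tipz above plate; tip=(x along tray, z) in held frame, TCP at (0,GZ)"""
    o=ori(YD,tilt); X=-o.as_matrix()[:,2]; Z=-o.as_matrix()[:,0]
    P=np.r_[C0+tipx*DX+y*DN,.01+tipz]
    return P-X*tip[0]+Z*(GZ-tip[1]),o.as_rotvec()
E
python3 - <<'E'
from h import *
o=ori(YT).as_rotvec(); t=manip.get_time()
manip.move_to([*TR,.11],o); manip.servo_line([*TR,GZ],rate=.12)
p=manip.get_position(); print(p,manip.get_contact_force())
manip.command_gripper(.05,70); print(manip.get_width(),manip.get_position(),manip.get_contact_force())
manip.servo_line([*TR,.166],rate=.12); manip.hold(.3)
print(manip.get_position(),manip.get_contact_force(),manip.get_torque(),manip.get_width(),manip.get_time())
snap('wrist','wh')
E
```

```text
[ 0.49412528 -0.18221551  0.03665572] [-0.33761897  0.20324891 -0.11607596]
0.05709738102756229 [ 0.4940718  -0.18212565  0.03713322] [-1.0240992   0.19601042  7.3704243 ]
[ 0.49320471 -0.18182363  0.1655618 ] [ 0.21528692 -0.44041547 -1.60904957] [ 0.02631296  0.03370884 -0.00527726] 0.056769420744309844 7.9667
```

View pics/wh.png

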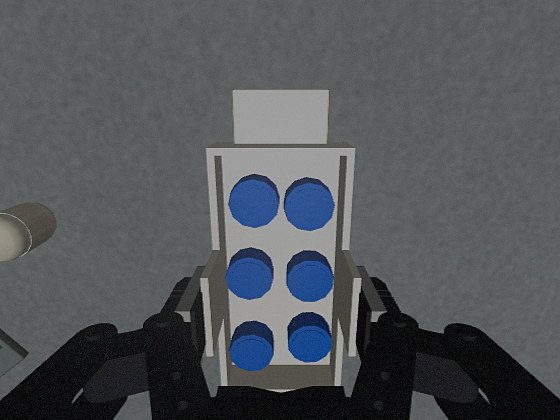

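The tray is held level with all six caps; the tongue tip edge is at row 90, columns 233–328. I'll measure the tongue in the held frame, carry, then feel for the plate with the tip just in front of the bridge.

Run:
```python
from m import *
p=np.array(manip.get_position()); zu=p[2]-GZ
L=run({'tip':('wh','r',80,100,240,322,1,zu+.006),'tL':('wh','c',225,242,98,135,1,zu+.006),'tR':('wh','c',320,336,98,135,-1,zu+.006),'tub':('wh','r',142,154,225,340,1,zu+.02)})
u=np.array([np.cos(YT),np.sin(YT)]);n=np.array([-u[1],u[0]])
print('tip x',(L['tip'][0]-p[:2])@u,'tub+',(L['tub'][0]-p[:2])@u,'y',(L['tL'][0]-p[:2])@n,(L['tR'][0]-p[:2])@n)
F0=np.array(manip.get_contact_force())
a,o=tcp(.054,.12,0); manip.servo_line(a,o,rate=.2)
th=np.radians(7.5)
a,o=tcp(.054,.012,th); manip.servo_line(a,o,rate=.12); manip.hold(.3)
F1=np.array(manip.get_contact_force()); print(F0,F1,manip.get_position()-a,manip.get_time())
for z in np.arange(.010,-.005,-.001):
    a,o=tcp(.054,z,th); manip.servo_line(a,o,rate=.02); f=np.array(manip.get_contact_force())-F1
    print(round(z,4),f.round(1),(manip.get_position()-a).round(4))
    if f[2]>3: break
print(manip.get_time()); snap('wrist','wc'); snap('scene','sc')
```

```text
tip px [280.   89.4] pt [ 0.5604 -0.2273] dir 56.86 res 0.0
tL px [233.1 116. ] pt [ 0.5628 -0.2057] dir 146.56 res 0.07
tR px [327.3 116. ] pt [ 0.5422 -0.2388] dir 146.73 res 0.07
tub px [282.  147.4] pt [ 0.542  -0.2162] dir 56.82 res 0.0
tip x 0.08103615675714979 tub+ 0.059608693191551175 y 0.01794114147290563 -0.021004645058880028
[ 0.07659302  0.04535483 -3.22795876] [-0.07158561 -0.77739929 -2.25792523] [0.00022345 0.0001106  0.0006398 ] 11.2333
0.01 [0.5 0.  0.6] [-0.0001 -0.     -0.0001]
0.009 [-0.4  1.3 -0.3] [-0.0001 -0.     -0.0001]
0.008 [ 0.9  1.3 -0. ] [-0.0001 -0.     -0.0001]
0.007 [ 0.6  1.4 -0.7] [-0.0001 -0.     -0.0001]
0.006 [0.4 1.4 0.8] [-0.     -0.     -0.0001]
0.005 [-0.9  0.6  0.1] [-0.     -0.     -0.0001]
0.004 [0.8 0.4 0.1] [-0.0001 -0.     -0.0001]
0.003 [0.5 0.8 0.2] [-0.0001  0.     -0.0001]
0.002 [ 0.4  0.2 -0.1] [-0.0001 -0.     -0.0001]
0.001 [-0.6  0.8  0.5] [0.0001 0.     0.0001]
0.0 [-2.7  0.5  7.4] [0.     0.     0.0006]
13.9833
```

View pics/wc.png

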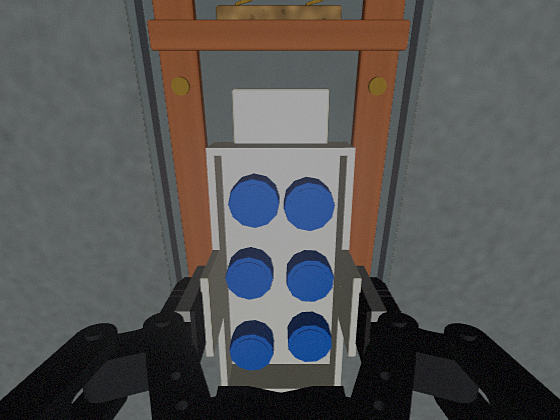

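The tongue tip has landed on the plate, centred between the rails (tongue columns 233–327, rails about 197–363). The bridge is ahead at rows 20–50 with the bar behind it. Now I'll push forward to the stop.

Run:
```python
from h import *
th=np.radians(7.5); z=.0007
a,o=tcp(.054,z,th); manip.servo_line(a,o,rate=.02); manip.hold(.2); F1=np.array(manip.get_contact_force()); print(F1)
for x in np.r_[.060,.066,.070,np.arange(.072,.092,.001)]:
    a,o=tcp(x,z,th); manip.servo_line(a,o,rate=.03); f=np.array(manip.get_contact_force())-F1
    e=np.array(manip.get_position())-a
    fx=-f[:2]@DX; print(round(x,4),'push',fx.round(1),'lat',(f[:2]@DN).round(1),'z',f[2].round(1),(e*1e3).round(1))
    if fx>22 or abs(f[2])>20 or abs(f[:2]@DN)>10: break
print(manip.get_time(),manip.get_width()); snap('wrist','wp')
```

```text
[-1.12696498 -0.07520405  2.62522893]
0.06 push 0.6 lat 0.2 z 0.8 [ 0.1 -0.   0. ]
0.066 push 0.6 lat 0.2 z 0.2 [0.1 0.  0. ]
0.07 push 0.9 lat -0.3 z 2.0 [-0.1 -0.  -0. ]
0.072 push 2.1 lat 0.4 z 2.9 [-0.2 -0.  -0. ]
0.073 push 3.4 lat 0.2 z 2.8 [-0.3 -0.   0. ]
0.074 push 4.2 lat -0.5 z 3.5 [-0.7 -0.1 -0. ]
0.075 push 6.6 lat 0.1 z 6.7 [-1.6 -0.2  0. ]
0.076 push 10.4 lat 0.4 z 9.1 [-2.4 -0.3  0.1]
0.077 push 10.5 lat 0.4 z 9.7 [-2.8 -0.3  0.1]
0.078 push 12.4 lat -0.3 z 9.8 [-3.  -0.3  0.1]
0.079 push 13.0 lat 0.8 z 12.3 [-3.3 -0.3  0.1]
0.08 push 14.1 lat 0.3 z 12.3 [-3.5 -0.4  0.1]
0.081 push 14.1 lat 0.2 z 12.7 [-3.7 -0.4  0.2]
0.082 push 14.4 lat -0.1 z 13.5 [-3.9 -0.4  0.1]
0.083 push 15.4 lat 1.6 z 14.0 [-4.1 -0.4  0.2]
0.084 push 15.5 lat -0.1 z 14.6 [-4.3 -0.4  0.2]
0.085 push 17.6 lat 1.0 z 15.9 [-4.5 -0.5  0.2]
0.086 push 17.8 lat 1.0 z 15.6 [-4.7 -0.5  0.2]
0.087 push 18.3 lat 0.5 z 16.3 [-5.  -0.5  0.2]
0.088 push 18.6 lat 1.2 z 17.3 [-5.2 -0.5  0.2]
0.089 push 20.0 lat 2.1 z 18.5 [-5.4 -0.5  0.2]
0.09 push 20.9 lat -0.2 z 18.8 [-5.6 -0.6  0.2]
0.091 push 21.9 lat 0.0 z 18.6 [-5.8 -0.6  0.3]
0.092 push 21.8 lat 0.6 z 19.4 [-6.1 -0.6  0.3]
20.7667 0.05708293169534575
```

View pics/wp.png

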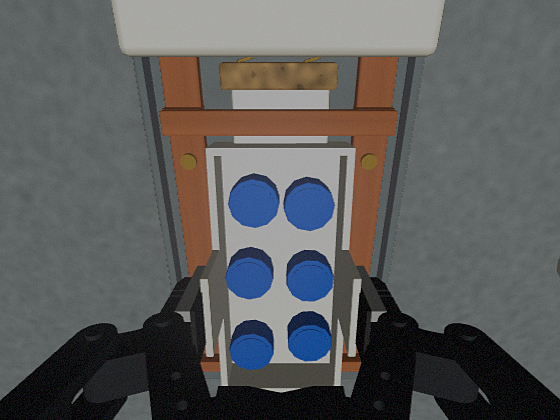

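The tongue is under the bridge and the bar is being pushed back (bar at rows 62–90, with clear travel). The force still climbs gently, so I'm not at the hard stop yet. I'll ease the downward press and continue.

Run:
```python
from h import *
th=np.radians(7.5); F1=np.array([-1.13,-.08,2.0])
def st(x,z,rate=.03):
    a,o=tcp(x,z,th); manip.servo_line(a,o,rate=rate); f=np.array(manip.get_contact_force())-F1
    e=np.array(manip.get_position())-a; Rm=R.from_rotvec(manip.get_ee_rot()).as_matrix(); tl=np.degrees(np.arcsin(Rm[2,2]))
    fx=-f[:2]@DX; print(round(x,4),'act',round((x+e[:2]@DX)*1e3,2),'push',fx.round(1),'lat',(f[:2]@DN).round(1),'z',f[2].round(1),(e*1e3).round(1),'tilt',tl.round(2))
    return fx,x+e[:2]@DX
st(.092,.0014)
prev=None
for x in np.arange(.093,.104,.001):
    fx,ac=st(x,.0014)
    if fx>34 or (prev and ac-prev<.0003 and fx>24): break
    prev=ac
print(manip.get_time())
```

```text
0.092 act 85.91 push 20.3 lat -0.5 z 16.6 [-6.1 -0.6 -0.2] tilt 8.26
0.093 act 86.0 push 24.1 lat 0.7 z 20.2 [-7.  -0.7 -0.2] tilt 8.38
0.094 act 86.09 push 26.7 lat 1.7 z 22.1 [-7.9 -0.8 -0.1] tilt 8.49
21.5667
```

The firm stop is felt: actual travel stalls at 86.0 mm while the force climbs 20→27 N. That matches bar 73 + 12 = 85 within calibration. Next I back off about 1.5 mm and lower the plain end about the tip.

Run:
```python
from h import *
F1=np.array([-1.13,-.08,2.0])
def st(x,z,t,rate=.03):
    a,o=tcp(x,z,np.radians(t)); manip.servo_line(a,o,rate=rate); f=np.array(manip.get_contact_force())-F1
    e=np.array(manip.get_position())-a; Rm=R.from_rotvec(manip.get_ee_rot()).as_matrix(); tl=np.degrees(np.arcsin(Rm[2,2]))
    fx=-f[:2]@DX; print(t,round(x,4),'act',round((x+e[:2]@DX)*1e3,2),'push',fx.round(1),'lat',(f[:2]@DN).round(1),'z',f[2].round(1),(e*1e3).round(1),'tilt',tl.round(2),'ty',np.round(manip.get_torque()[:2]@DN,2))
    return f,fx
st(.0905,.0014,7.5)
for t in np.arange(6.5,-1.6,-1):
    f,fx=st(.0905,.0010,t)
    if f[2]>35 or fx>32: break
print(manip.get_time()); snap('wrist','wl'); snap('scene','sl')
```

```text
7.5 0.0905 act 85.82 push 16.5 lat 0.4 z 11.9 [-4.7 -0.5 -0.3] tilt 8.07 ty 2.26
6.5 0.0905 act 85.55 push 15.9 lat 0.2 z 10.7 [-4.9 -0.5 -0.4] tilt 7.09 ty 2.26
5.5 0.0905 act 85.55 push 16.6 lat 1.3 z 11.4 [-4.9 -0.5 -0.5] tilt 6.09 ty 2.34
4.5 0.0905 act 85.6 push 16.5 lat 1.3 z 11.7 [-4.9 -0.5 -0.5] tilt 5.07 ty 2.17
3.5 0.0905 act 85.62 push 16.5 lat 1.0 z 12.3 [-4.9 -0.5 -0.5] tilt 4.07 ty 2.11
2.5 0.0905 act 85.64 push 16.0 lat 1.2 z 11.4 [-4.8 -0.5 -0.6] tilt 3.06 ty 2.1
1.5 0.0905 act 85.65 push 17.0 lat 1.8 z 11.2 [-4.8 -0.5 -0.6] tilt 2.05 ty 2.06
0.5 0.0905 act 85.61 push 17.1 lat 1.1 z 13.7 [-4.9 -0.5 -0.5] tilt 1.05 ty 2.18
-0.5 0.0905 act 86.14 push 17.1 lat -0.5 z 25.0 [-4.3 -0.5  0.8] tilt 0.02 ty 3.41
-1.5 0.0905 act 87.21 push 18.0 lat -0.7 z 32.9 [-3.3 -0.4  1.9] tilt -1.13 ty 3.34
24.0833
```

View pics/wl.png

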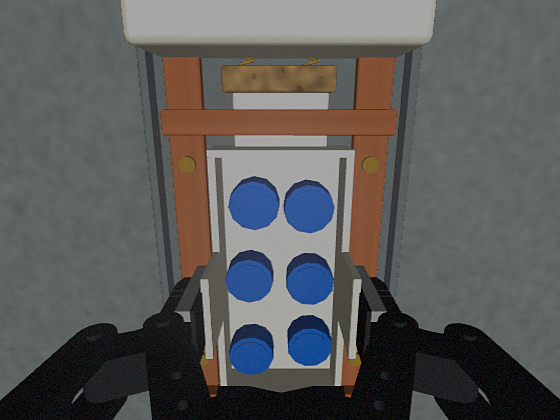

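The tray lies flat behind the lip with all caps in; the rear press rose as the plain end met the plate. Now I'll ease back so the springs push the tray onto the lip.

Run:
```python
from h import *
F1=np.array([-1.13,-.08,2.0])
def st(x,z,t,rate=.03):
    a,o=tcp(x,z,np.radians(t)); manip.servo_line(a,o,rate=rate); f=np.array(manip.get_contact_force())-F1
    e=np.array(manip.get_position())-a; Rm=R.from_rotvec(manip.get_ee_rot()).as_matrix(); tl=np.degrees(np.arcsin(Rm[2,2]))
    fx=-f[:2]@DX; print(t,round(x,4),'act',round((x+e[:2]@DX)*1e3,2),'push',fx.round(1),'lat',(f[:2]@DN).round(1),'z',f[2].round(1),(e*1e3).round(1),'tilt',tl.round(2))
    return f,fx
st(.0905,.001,-.5)
for x in np.arange(.0885,.0725,-.001):
    f,fx=st(x,.001,-.5)
    if fx<2: break
print(manip.get_time()); snap('wrist','we')
```

```text
-0.5 0.0905 act 86.68 push 17.4 lat 0.2 z 20.7 [-3.8 -0.4  0.5] tilt -0.05
-0.5 0.0885 act 86.53 push 9.7 lat 0.6 z 13.7 [-2.  -0.1  0.5] tilt -0.29
-0.5 0.0875 act 86.49 push 6.7 lat -0.4 z 11.2 [-1.  -0.   0.5] tilt -0.39
-0.5 0.0865 act 86.16 push 4.4 lat 0.4 z 9.0 [-0.3  0.   0.5] tilt -0.47
-0.5 0.0855 act 85.51 push 2.9 lat 0.2 z 7.4 [0.  0.1 0.5] tilt -0.51
-0.5 0.0845 act 84.64 push 2.9 lat 0.5 z 7.8 [0.1 0.1 0.5] tilt -0.52
-0.5 0.0835 act 83.77 push 3.1 lat 0.9 z 6.2 [0.3 0.1 0.5] tilt -0.54
-0.5 0.0825 act 82.91 push 1.4 lat -0.3 z 5.9 [0.4 0.1 0.5] tilt -0.55
26.1833
```

Run:
```python
from h import *
F1=np.array([-1.13,-.08,2.0])
def st(x,z,t,rate=.03):
    a,o=tcp(x,z,np.radians(t)); manip.servo_line(a,o,rate=rate); f=np.array(manip.get_contact_force())-F1
    e=np.array(manip.get_position())-a
    fx=-f[:2]@DX; print(t,round(x,4),'act',round((x+e[:2]@DX)*1e3,2),'push',fx.round(1),'z',f[2].round(1),(e*1e3).round(1))
    return f,fx
for x in np.arange(.0815,.0735,-.001):
    f,fx=st(x,.001,-.3)
    if fx<-7: break
print(manip.get_time()); snap('wrist','we')
manip.hold(.3); print(manip.get_contact_force())
```

```text
-0.3 0.0815 act 81.4 push 3.1 z 5.5 [-0.1  0.1  0.2]
-0.3 0.0805 act 80.71 push 2.0 z 4.6 [0.2 0.1 0.2]
-0.3 0.0795 act 80.7 push -4.0 z -0.9 [1.2 0.2 0.3]
-0.3 0.0785 act 80.68 push -9.1 z -4.9 [2.2 0.3 0.3]
27.2333
[ 5.84743002e+00  1.18512583e-03 -1.67187629e+00]
```

View pics/we.png

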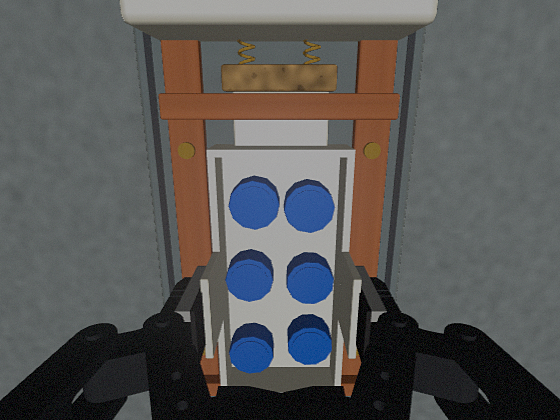

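The tray is against the lip: it stopped hard at 80.7, about 5.5 mm short of the stop, as expected for a seated tray. The bar sits at rows 65–90 touching the tongue. I'll go to neutral, release, retreat straight up and check.

Run:
```python
from h import *
a,o=tcp(.0805,.001,np.radians(-.3)); manip.servo_line(a,o,rate=.03); manip.hold(.2); print(manip.get_contact_force())
manip.command_gripper(.085); print(manip.get_width(),manip.get_contact_force())
manip.servo_line(a+[0,0,.06],rate=.06)
p=np.r_[C0+.041*DX,.2]; manip.servo_line(p,ori(YD).as_rotvec(),rate=.15); manip.hold(.3); print(manip.get_contact_force(),manip.get_time())
snap('wrist','wf'); snap('top','tf'); snap('scene','sf')
```

```text
[-0.49664515 -0.05983251  5.22781091]
0.08514203176670256 [ 0.17319419  0.1337605  -0.00381606]
[ 0.46300517 -0.12235402 -0.19819649] 30.7167
```

View pics/wf.png

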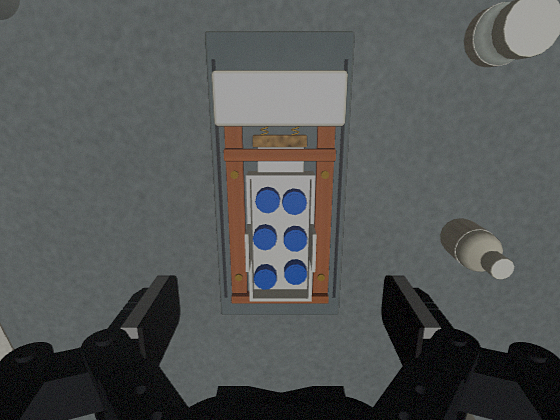

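View pics/sf.png

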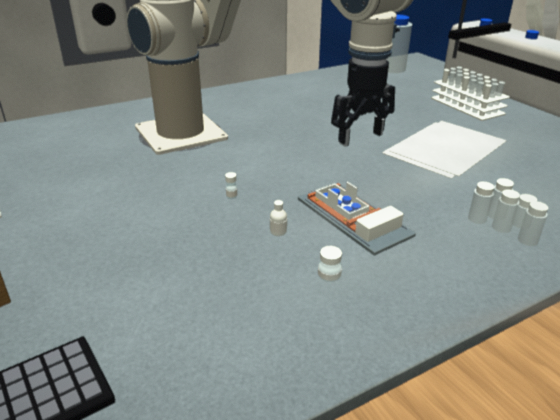

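The tray sits in the cradle with six caps, tongue under the bridge against the bar, plain end at row 300 next to the lip. The vial, bottle and jar stand where they did. One numeric check of flatness and position follows before handing in.

Run:
```python
from m import *
L=run({'tub+':('wf','r',170,183,252,312,1,.03),'tub-':('wf','r',294,303,256,306,-1,.03),'L':('wf','c',240,252,182,225,1,.03),'R':('wf','c',308,322,182,225,-1,.03),'L2':('wf','c',242,256,276,294,1,.03),'R2':('wf','c',304,318,276,294,-1,.03)})
for k in('tub+','tub-'): print(k,(L[k][0]@DX-.594).round(4))
for k in('L','R','L2','R2'): print(k,(L[k][0]@DN-.1245).round(4))
for n in('top','scene'):
    a=np.load(f'pics/{n}0.npz')['im'].astype(int); b=np.load('pics/'+('tf' if n=='top' else 'sf')+'.npz')['im'].astype(int); d=np.abs(a-b).max(2)
    boxes={'top':{'vial':(278,325,298,348),'bottle':(263,217,287,242),'jar':(255,120,282,153)},'scene':{'vial':(222,168,242,200),'bottle':(267,198,291,238),'jar':(316,245,346,282)}}[n]
    for k,(x0,y0,x1,y1) in boxes.items(): print(n,k,'changed px',(d[y0:y1,x0:x1]>40).sum())
```

```text
tub+ px [281.  174.9] pt [0.6379 0.1747] dir 94.93 res 0.01
tub- px [280.  301.1] pt [0.5178 0.1664] dir 94.91 res 0.01
L px [246. 203.] pt [0.6121 0.2071] dir 4.86 res 0.03
R px [314.1 203. ] pt [0.6141 0.1488] dir 4.9 res 0.04
L2 px [248.4 284. ] pt [0.5329 0.2003] dir 5.0 res 0.04
R2 px [311.5 284. ] pt [0.5379 0.1423] dir 4.99 res 0.02
tub+ 0.0567
tub- -0.0637
L 0.0285
R -0.0298
L2 0.0286
R2 -0.0296
top vial changed px 0
top bottle changed px 0
top jar changed px 0
scene vial changed px 0
scene bottle changed px 0
scene jar changed px 0
```

```bash
python3 -c "
from rig import manip
print(manip.get_time(), manip.get_contact_force()); print(manip.sign_off())"
```

```text
30.8667 [-0.94311795  0.31114697  0.23537392]
the job is handed in; nothing more can be done
None
```

The tray is loaded in the cradle, lying flat with all six caps in it, and I handed the job in at 30.9 s with the gripper open and clear.

- **Loading:** I gripped the tray across both ears and carried it level over the bottles. I set the tongue tip on the plate at about 7.5° and pushed it under the bridge. At the firm stop, travel stalled at 86.0 mm by the arm's reading and the force rose from 20 to 27 N. I then lowered the plain end behind the lip and eased back until the tray met it, 5.3 mm short of the stop, where 6 mm is nominal. The greatest tilt was 8.5°.
- **Final checks:**
  - The tub's ends measure +56.7 and −63.7 mm from the cradle's origin, against +57 and −63 expected.
  - The tub's width reads 58.3 mm at the front and 58.2 mm at the rear when cast at seated rim height, so it lies flat.
  - The vial, bottle and jar show no changed pixels in either fixed camera.
- **Small disagreements:**
  - The stop felt about 1 mm farther than the camera estimate of 85 mm, and the lip contact about 1.7 mm farther than 79 mm. Both fit arm give, a small slip of the tray in the grip, and the 2 mm calibration.
  - While lowering, the tool went about 1° past level before I corrected it. The tray was already resting on the plate.

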